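# Make up the instrument cases into one column

### The arm

A 7-joint arm with a two-finger parallel gripper is mounted at the origin on a cart in front of the work surface, level with it; the furniture and walls round the work are solid. World frame = base frame: x ahead of the robot, y to its left, z up, the work surface at z = 0. Lengths are in m, angles in rad, forces in N, time in s.
With the tool pointing down it reaches from about 0.4 to 0.85 m from the base axis. Payload 10.4 kg.
Tool frame: the origin (TCP) lies between the finger pads; the fingertips stand ahead of it and the grasp point (between the pads) lies 3 mm ahead of it (r.tips_ahead is the z of the fingertips in the tool frame, in m); z points along the fingers, y is the line along which they close (so a half turn about z gives the same grasp; the last joint's range is limited). The gripper opens to 87 mm and grips with 3 to 60 N. Pads are 19 mm wide; open, the fingers measure 117 mm over their backs; the gripper's body (75 mm by 190 mm) begins 51 mm behind the grasp point.
Start: joints at [-1.271, 0.332, -0.065, 1.46, 0.022, 1.35, -0.088], TCP at [0.198, 0.593, 0.245] pointing down, gripper open.
Joint ranges: [-2.6, 2.6], [-0.5, 2.12], [-1.47, 1.34], [0.16, 2.42], [-1.27, 4.41], [0.06, 2.06], [-2.6, 2.6]. Speed limits (rad/s): [2.22, 2.22, 2.79, 2.79, 3.14, 3.14, 3.14].

### API

Orientations are given as a unit quaternion [x, y, z, w].
In Python, from bench import telemetry, camera, get_calibration, r gives the robot as it stands.
- The arm moves only by the tool drive_tool, never from a script. Its argument "series" is one flat list of numbers, 7 for each row, row after row: the turn, a rotation vector about the tool's x, y, z in units of 5 degrees (1.0 is 5 degrees), then the shift along the tool's x, y, z in units of 40 mm (1.0 is 40 mm), then the opening, from -1 (shut) to 1 (fully open). A call has 1 to 10 rows; each row is the pose to reach, as a shift and turn from the pose commanded when the call began, along the tool's axes at that moment; what a row does not reach only later rows make up. A row lasts 1/12 s, in which the tool goes at most 41.7 mm and 7.16 degrees, less where a joint would pass 70% of its speed; a pose out of reach is approached as far as the arm can. A call with a gripper value outside its range is refused whole. The fingers move at their own pace and stop on an object; "grip_force" is the grip in N (left out, the last holds). Time passes only in rows, so rows that repeat a pose let the fingers close. It gives the time, the measured TCP pose, the force, the opening and the grip force at its end, in the units of the state.
- telemetry.read_state(): the state, without advancing time (a new reading comes with each control period).
- camera(name): name is "side" or "top"; returns the picture (400x640x3 uint8, red, green, blue); there is no depth.
- get_calibration(name): a dict with "fovy" (degrees; the focal length in pixels is half the picture's height over the tangent of half this angle, whatever the lens; pixels are square), "cx", "cy" (the principal point, pixels), "xyz" and "rotation" of the camera in the world. Camera axes: x right, y up, looking along -z (the intrinsics and any distortion apply to the point x, -y, -z); pixel columns grow to the right and rows downward; lengths in m; the calibration is good to about 2 mm. A picture is of the moment at which its call begins. get_calibration takes no time and is no camera call.
- r.close_job(): hands the job in; it is judged then, once.
The state is a dict: "time": time; "joint_positions": joint angles; "joint_vel": joint speeds; "joint_torque": joint torques, N m; "ee_pos": TCP position; "eef_rot": TCP orientation; "ft_force": force on the tool from outside, world axes, zero at the start; "torque": the same for the moment, N m; "width": finger opening in m; "grip_force": force on a finger pad.
Only numpy, scipy, OpenCV 4.12 (cv2) and the standard library are available. Lean on these libraries where they do the work, as an engineer would, in place of code of your own. Each camera call takes 0.05 s, during which the arm holds its last target. There are 200 camera calls.

### The job

Make up the three metal instrument cases into one column for the steriliser: press the lid of the open deep case fully shut, then take the two closed cases off the sloping stand and stack them squarely on it, the medium one first and the shallow one on top, so that the foot of each sits right down inside the raised rim of the lid beneath. Leave the timer, tape, scissors and film carton where they lie.

Things in the scene. Friction and masses are not known exactly. Their poses are not given: they have to be found in the camera images.
- deep_case: Deep plain aluminium instrument case, fixed to the bench, its lid open at the start and forceps lying inside. 64 mm (its x) by 150 mm (its y), 56 mm high to the lid's flat top when shut. Origin: centre of its underside on the bench, z up; x points from its front (two small catches) to its hinged long side, which faces away from the robot.
- deep_lid (a joint): Hinge of the deep case's lid, rad: 0 shut, grows as it opens, 1.57 upright, at most 1.9. It starts at 1.3 to 1.75. The hinge is stiff: the lid stays where it is left (about 1 N at its free edge moves it) and must be pushed all the way down. It is not latched.
- deep_lid_hinge (a point): Middle of the lid's hinge line, 32 mm along +x and 44.5 mm up from the deep case's origin; the line runs along the case's y.
- deep_lid_edge (a point): Middle of the lid's free long edge, on its outer (top) face. The lid is 64 mm from hinge to free edge, 150 mm long and 11.5 mm thick without its 3 mm rim. Shut, this point lies 32 mm along -x and 56 mm up from the case's origin.
- deep_rim (a point): Centre of the flat top of the deep case's lid, moving with the lid. Round it runs a rounded bead, 3 mm high, 53 by 139 mm inside: the rim that takes the foot of the next case. The foot under each case is 49 by 135 mm and 5 mm high (2 mm play each side). A seated case has its origin on this point.
- medium_case: Closed aluminium case of middle height, loose, about 0.26 kg, lid fixed shut: 64 mm (x) by 150 mm (y), 44 mm high (z) to the lid's flat top. Origin: centre of its foot's underside. Its long sides are plain within 30 mm of their middles (catches and hinges beyond). It starts on the stand, tilted 30 degrees, y running up the slope, its lower short end against the ledge.
- medium_rim (a point): Centre of the flat top of the medium case's lid, 44 mm above that case's origin; the rim round it is the same as the deep case's. The seated shallow case has its origin here.
- shallow_case: Closed aluminium case, the lowest of the three, loose, about 0.20 kg: 64 (x) by 150 (y) by 34 mm high (z), otherwise like the medium case (same foot and same start), lying beside it on the stand. Either may be on the left.
- stand: Grey wire stand, fixed, 224 mm wide (y), 155 mm deep (x); the two cases lie on it side by side, middles 112 to 144 mm apart. Origin: on the bench under its middle, z up. Its flat wire surface rises along its +x (away from the robot) at 30 degrees, from 30 mm up at the low edge to 114 mm; a ledge 13 mm high runs along the low edge.
- timer: White bench timer lying flat, 73 by 65 by 19 mm; bystander, to be left where it lies. Origin: centre of its underside.
- tape: Roll of tape lying flat, 100 mm across, 25 mm high; bystander, to be left where it lies. Origin: centre of its underside.
- scissors: Scissors lying flat, 199 mm long; bystander, to be left where they lie. Origin: about their middle.
- film_box: Carton of sealing film, 60 by 118 by 56 mm, behind the cases; bystander, to be left where it stands. Origin: centre of its underside.

How it is judged:
On the way, in this order (a step that is already met when the one before it is completed fails the run):
1. the deep case's lid is shut (value of joint deep_lid below 0.06 rad), for 0.2 s.
2. the medium case is seated squarely in the rim of the deep case's lid (horizontal distance between medium_case and deep_case below 0.004 m and z of medium_case in the frame of deep_case between 0.0545 and 0.0575 m and angle between the y axis of medium_case and the y axis of deep_case, either way round below 0.06 rad and angle between medium_case's own z axis and vertical below 0.03 rad), for 0.2 s.
3. the shallow case is seated squarely in the rim of the medium case's lid (horizontal distance between shallow_case and medium_case below 0.004 m and z of shallow_case in the frame of medium_case between 0.0425 and 0.0455 m and angle between the y axis of shallow_case and the y axis of medium_case, either way round below 0.06 rad and angle between shallow_case's own z axis and vertical below 0.03 rad), for 0.2 s.
At the end, for the whole second after the job is handed in: Lid shut (under 0.04 rad); medium case seated in its rim, shallow case in the medium's rim: each centred within 4 mm on the case beneath, underside within 1.5 mm of the flat top beneath, long sides within 0.06 rad, tilted under 0.03 rad, at rest and released; bystanders within 25 mm (all of step 2 and all of step 3 and value of joint deep_lid below 0.04 rad and linear speed of each of medium_case, shallow_case below 0.02 m/s and contact force between the fingers and anything else below 0.1 N); the robot touches nothing.
It fails at once if a bystander (timer, tape, scissors or film carton) is moved more than 25 mm (distance of any of timer, tape, scissors, film_box from where it was at the start of the episode above 0.025 m).
It also fails if it takes over 66 s, if anything falls off the work surface, if the arm or the gripper's body presses on something with over 40 N, if the wrist force passes 120 N, or if a joint passes its speed limit or range.

## Working session

There is one attempt and no reset: what is moved stays moved. The work goes in short steps, Python scripts to look and compute and a tool call to move; the robot and the scene stay as the last step left them, time stands still between calls to the robot, and variables do not carry over. Pictures are saved under pics/ and viewed, at most 10 in all, crops included, and the job is handed in when it is done.

Besides the shell and the picture viewer there is one more tool, called after "Emit:" as name(argument=value, ...), one argument or row to a line, values as JSON. drive_tool: Moves the arm, as the interface text tells. Its arguments: {"type":"object","properties":{"series":{"type":"array"},"grip_force":{"type":"number"}},"required":["series"]}

```bash
ls; mkdir -p pics
python3 - <<'E'
from bench import telemetry, camera, get_calibration, r
import cv2
for n in("side","top"):
    cv2.imwrite(f"pics/{n}0.png",camera(n)[:,:,::-1]); print(n,get_calibration(n))
print(telemetry.read_state()); print(r.tips_ahead)
E
```

```text
pics
side {'fovy': 47.819591731304875, 'cx': 318.34597625131227, 'cy': 195.1906536326217, 'xyz': array([0.09618267, 1.30421282, 0.86892028]), 'rotation': array([-0.07384118,  0.5073675 ,  0.84632317, -0.14443959])}
top {'fovy': 56.102381462370026, 'cx': 308.0791060475392, 'cy': 202.20557125910128, 'xyz': array([ 0.40590042, -0.03398154,  1.33285399]), 'rotation': array([-0.03274425,  0.0378856 ,  0.70921513, -0.70321149])}
{'time': 0.1, 'joint_positions': array([-1.27058084,  0.33280138, -0.06470243,  1.46089107,  0.02158315,
        1.34992278, -0.0884785 ]), 'joint_vel': array([-3.54670242e-04, -1.68373216e-03,  5.58238418e-04, -2.08508109e-03,
        3.60289167e-05,  2.39127381e-03,  8.86680401e-04]), 'joint_torque': array([ 2.70971432e-03, -6.24547648e+01,  2.52241030e-02, -3.90716100e+01,
       -6.13920903e-02,  3.65422829e-02,  1.19234046e-04]), 'ee_pos': array([0.19816234, 0.59239268, 0.24382194]), 'eef_rot': array([ 1.60688026e-01,  9.87005024e-01, -6.58571278e-04, -8.42652898e-05]), 'ft_force': array([0.0295289 , 0.5170527 , 0.38746697]), 'torque': array([ 0.02745276, -0.02806342,  0.03542974]), 'grip_force': 0.0, 'width': 0.08706953967715757}
0.022
```

View pics/side0.png

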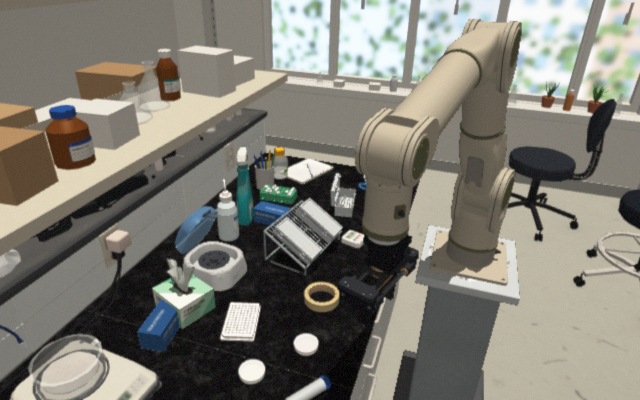

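View pics/top0.png

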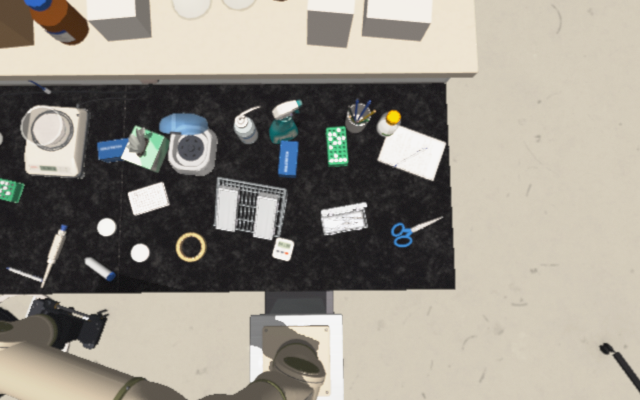

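The side view shows the stand at about (303,235) and the open deep case at about (343,195). The top view shows the stand at (250,208), the deep case at (344,219), the timer at (284,249), the tape at (190,247), the scissors at (415,230) and the film carton at (288,157). I'll zoom in on both.

```bash
cat > h.py <<'E'
import numpy as np, cv2
from scipy.spatial.transform import Rotation as R
from bench import telemetry, camera, get_calibration, r
def cam(n):
    c=get_calibration(n); return c, R.from_quat(c["rotation"]).as_matrix(), 200/np.tan(np.radians(c["fovy"]/2))
def proj(n,P):
    c,M,f=cam(n); q=(np.atleast_2d(P)-c["xyz"])@M
    return np.c_[c["cx"]+f*q[:,0]/-q[:,2], c["cy"]+f*q[:,1]/q[:,2]]
def unproj(n,u,v,z):
    c,M,f=cam(n); d=M@np.array([(u-c["cx"])/f,-(v-c["cy"])/f,-1]); return c["xyz"]+d*(z-c["xyz"][2])/d[2]
def crop(n,x,y,w,h,s,name,img=None):
    im=camera(n)[:,:,::-1] if img is None else img
    c=cv2.resize(im[y:y+h,x:x+w],None,fx=s,fy=s,interpolation=cv2.INTER_CUBIC)
    for k in range(0,w,10):
        cv2.putText(c,str(x+k),(k*s,8),0,.28,(0,255,255),1); cv2.line(c,(k*s,9),(k*s,13),(0,255,255),1)
    for k in range(0,h,10):
        cv2.putText(c,str(y+k),(0,k*s+4),0,.28,(0,255,255),1); cv2.line(c,(20,k*s),(24,k*s),(0,255,255),1)
    cv2.imwrite(name,c)
E
python3 - <<'E'
from h import *
crop("top",208,165,168,110,0 or 4,"pics/t1.png",cv2.imread("pics/top0.png"))
crop("side",255,165,115,112,5,"pics/s1.png",cv2.imread("pics/side0.png"))
for u,v,z in [(251,208,.07),(344,219,.05),(284,249,0.01),(190,247,.02),(288,157,.05)]: print(unproj("top",u,v,z))
for u,v,z in [(343,195,.05),(322,295,.02)]: print(unproj("side",u,v,z))
E
```

```text
[0.51440758 0.14895217 0.07      ]
[ 0.47572314 -0.16630049  0.05      ]
[0.37472636 0.04145694 0.01      ]
[0.3847777  0.36656916 0.02      ]
[0.69296024 0.02450316 0.05      ]
[ 0.47706093 -0.17720003  0.05      ]
[0.38351324 0.3624581  0.02      ]
```

View pics/t1.png

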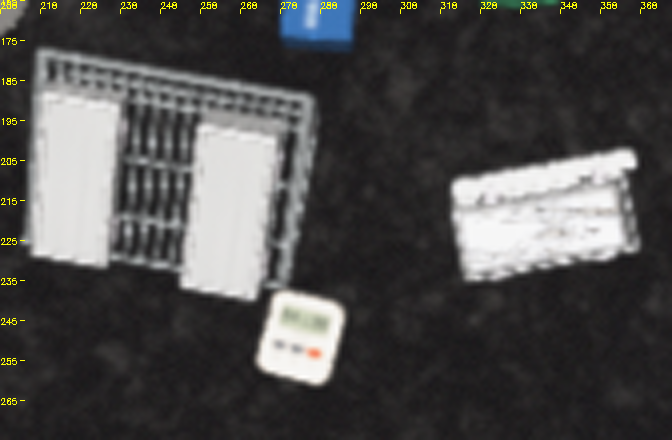

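View pics/s1.png

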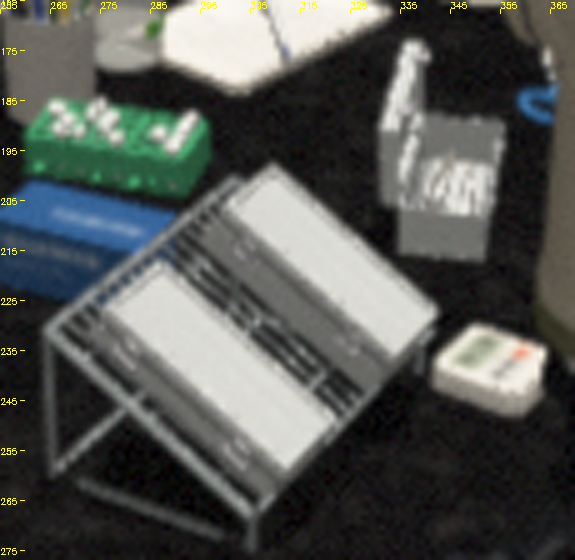

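The right-hand case's side band looks taller in the side view, so it may be the medium. I'll fit a model to the corners I read off both crops.

```bash
cat > fit.py <<'E'
from h import *
from scipy.optimize import least_squares
T=lambda a:np.array(a)/4+[207.6,164.6]
S=lambda a:np.array(a)/5+[254.6,164.6]
# corner order: up-left(+y), up-right(-y), low-right, low-left
L=dict(top=T([(40,93),(122,103),(107,267),(32,254)]),side=S([(103,305),(163,263),(340,425),(287,475)]))
Rr=dict(top=T([(198,122),(280,134),(256,300),(181,287)]),side=S([(228,200),(275,163),(438,310),(395,362)]))
t=np.radians(30); sl=lambda s,d,h:np.array([(s*np.cos(t)-h*np.sin(t)),d,s*np.sin(t)+h*np.cos(t)])
def corners(x,y,yaw,d,s,h):
    M=R.from_euler('z',yaw).as_matrix(); z0=.072
    return np.array([M@(sl(s+a,d+b,h)) for a,b in[(.075,.032),(.075,-.032),(-.075,-.032),(-.075,.032)]])+[x,y,z0]
def res(p,hs=None):
    x,y,yaw,dd,s,h1,h2,ox,oy,ux,uy=p   # ox,oy side-camera px bias
    if hs: h1,h2=hs
    out=[]
    for C,d,h in((L,dd/2,h1),(Rr,-dd/2,h2)):
        P=corners(x,y,yaw,d,s,h)
        out+=[(proj("top",P)-C["top"]-[ux,uy]).ravel(),(proj("side",P)-C["side"]-[ox,oy]).ravel()]
    return np.r_[np.concatenate(out),.7*np.array([ox,oy,ux,uy])]
for hs in(None,(.034,.044),(.044,.034)):
    q=least_squares(res,[.51,.15,-.1,.128,0,.04,.04,0,0,0,0],args=(hs,)); print(hs,q.cost,q.x.round(4))
# deep
dt=[((-.032,.075,.0445),(465,280)),((-.032,-.075,.0445),(638,248))]
def lid(a,y,th=0): # free edge outer face
    c,s=np.cos(a),np.sin(a); u=-.064; w=.0115-th
    return (.032+u*c+w*s,y,.0445-u*s+w*c)
def rd(p):
    x,y,yaw,a=p; M=R.from_euler('z',yaw).as_matrix(); o=[]
    f=lambda n,P,uv:o.extend((proj(n,M@np.array(P)+[x,y,0])[0]-uv))
    for P,uv in dt: f("top",P,T(uv))
    f("top",lid(a,.075),T((455,185))); f("top",lid(a,-.075),T((633,150)))
    f("side",(-.032,.075,0),S((485,260))); f("side",(.032,.075,0),S((400,255)))
    f("side",(-.032,-.075,.0445),S((503,120))); f("side",lid(a,-.075),S((405,42)))
    return o
q=least_squares(rd,[.476,-.17,.17,1.5]); print(q.cost,q.x.round(4)); print(np.array(rd(q.x)).reshape(-1,2).round(1))
E
python3 fit.py
```

```text
None 3.7182596053613053 [ 2.22   -0.1534 -0.1802  0.1306 -1.5055  0.9011  0.9129 -0.4275 -0.1504
  0.0929  0.3483]
(0.034, 0.044) 3.89157973108045 [ 5.1270e-01  1.5790e-01 -1.8240e-01  1.3100e-01 -2.8000e-03 -3.7732e+00
  4.2522e+00 -4.5010e-01 -2.8600e-02  3.1100e-02  3.5730e-01]
(0.044, 0.034) 30.56475456057708 [  0.5225   0.1571  -0.2076   0.1357  -0.014   -4.6898 -10.1017  -0.7851
   1.6353  -0.3405   0.3339]
4.615458937715715 [ 0.4666 -0.1689  0.1797  1.6363]
[[ 1.2  0.4]
 [ 0.8  0.2]
 [-0.  -0.1]
 [ 0.3  0.2]
 [-0.5  1.9]
 [-0.6  1.3]
 [-0.4  0.9]
 [-0.2  0.4]]
```

The fit settles it: medium is on the right (−y), shallow is on the left, and the deep lid stands at about 1.64 rad. First move is to a point behind the open lid.

```bash
cat > mv.py <<'E'
from h import *
DEEP=np.array([.4666,-.1689]); DY=.1797
ST=np.array([.5127,.1579,.072]); SY=-.1824
def tool(yang,tilt_dir=None,tilt=0):
    """tool with z down, y axis at world angle yang (deg); tilted about world axis"""
    y=np.array([np.cos(np.radians(yang)),np.sin(np.radians(yang)),0]); z=np.array([0,0,-1.])
    M=np.c_[np.cross(y,z),y,z]
    return R.from_rotvec(np.array(tilt_dir)*tilt).as_matrix()@M if tilt_dir is not None else M
def go(p,M,st=None):
    st=st or telemetry.read_state(); A=R.from_quat(st["eef_rot"]).as_matrix()
    rv=R.from_matrix(A.T@M).as_rotvec(degrees=True)/5; d=A.T@(np.array(p)-st["ee_pos"])/.04
    print("row",np.r_[rv,d].round(3).tolist(),"rows>=",max(np.linalg.norm(d)*40/41.7,np.linalg.norm(rv)*5/7.16).round(1))
def deep(x,y,z): return np.r_[DEEP+R.from_euler('z',DY).as_matrix()[:2,:2]@[x,y],z]
def S():
    s=telemetry.read_state(); A=R.from_quat(s["eef_rot"]).as_matrix()
    print("t",round(s["time"],2),"p",s["ee_pos"].round(4),"F",s["ft_force"].round(1),"w",round(s["width"],4),"g",round(s["grip_force"],1),"q",s["joint_positions"].round(2),"yang",np.degrees(np.arctan2(A[1,1],A[0,1])).round(2),"z",A[:,2].round(4)); return s
E
python3 - <<'E'
from mv import *
S(); go(deep(.11,0,.27),tool(100.3))
E
```

```text
t 0.1 p [0.1982 0.5924 0.2438] F [0.  0.5 0.4] w 0.0871 g 0.0 q [-1.27  0.33 -0.06  1.46  0.02  1.35 -0.09] yang 71.51 z [-4.0e-04 -1.3e-03 -1.0e+00]
row [-0.015, -0.003, -5.759, -14.812, -14.597, -0.634] rows>= 20.0
```

Emit:
drive_tool(
  series=[0,0,-2.9,-7.4,-7.3,-0.65,-1,0,0,-2.9,-7.4,-7.3,-0.65,-1,0,0,-2.9,-7.4,-7.3,-0.65,-1,0,0,-2.9,-7.4,-7.3,-0.65,-1,0,0,-2.9,-7.4,-7.3,-0.65,-1,0,0,-2.9,-7.4,-7.3,-0.65,-1,0,0,-2.9,-7.4,-7.3,-0.65,-1,0,0,-2.9,-7.4,-7.3,-0.65,-1,0,0,-2.9,-7.4,-7.3,-0.65,-1,0,0,-2.9,-7.4,-7.3,-0.65,-1],
)

```text
time: 0.93
ee_pos: [0.3866, 0.2198, 0.2705]
eef_rot: [0.035, 0.999, 0.0, -0.0]
ft_force: [1.4, -0.6, -0.2]
width: 0.0285
grip_force: 0.0
```

Run:
```python
from mv import *
S(); go(deep(.11,0,.27),tool(100.3))
```

```text
t 0.93 p [0.3866 0.2198 0.2705] F [ 1.4 -0.6 -0.2] w 0.0285 g 0.0 q [-0.83 -0.09  0.2   1.88  0.02  1.36  0.86] yang 86.0 z [-2.e-04  3.e-04 -1.e+00]
row [0.004, -0.002, -2.859, -5.336, -8.876, 0.009] rows>= 9.9
```

Emit:
drive_tool(
  series=[0,0,-2.86,-5.33,-8.88,0,-1,0,0,-2.86,-5.33,-8.88,0,-1,0,0,-2.86,-5.33,-8.88,0,-1,0,0,-2.86,-5.33,-8.88,0,-1,0,0,-2.86,-5.33,-8.88,0,-1,0,0,-2.86,-5.33,-8.88,0,-1,0,0,-2.86,-5.33,-8.88,0,-1,0,0,-2.86,-5.33,-8.88,0,-1,0,0,-2.86,-5.33,-8.88,0,-1,0,0,-2.86,-5.33,-8.88,0,-1],
)

```text
time: 1.77
ee_pos: [0.5705, -0.1404, 0.2704]
eef_rot: [-0.09, 0.996, 0.0, 0.0]
ft_force: [0.5, 0.2, 0.4]
width: 0.0002
grip_force: 0.0
```

Run:
```python
from mv import *
S(); go(deep(.11,0,.112),tool(100.3))
```

```text
t 1.77 p [ 0.5705 -0.1404  0.2704] F [0.5 0.2 0.4] w 0.0002 g 0.0 q [-0.38  0.26  0.67  1.56 -0.17  1.38  2.05] yang 100.35 z [ 2.e-04  1.e-04 -1.e+00]
row [0.001, 0.002, 0.011, -0.067, -0.237, 3.961] rows>= 3.8
```

Emit:
drive_tool(
  series=[0,0,0,-0.07,-0.24,3.96,-1,0,0,0,-0.07,-0.24,3.96,-1,0,0,0,-0.07,-0.24,3.96,-1,0,0,0,-0.07,-0.24,3.96,-1,0,0,0,-0.07,-0.24,3.96,-1,0,0,0,-0.07,-0.24,3.96,-1],
)

```text
time: 2.27
ee_pos: [0.5734, -0.1476, 0.1114]
eef_rot: [-0.09, 0.996, 0.0, -0.002]
ft_force: [0.1, -0.7, 1.3]
width: 0.0004
grip_force: 0.0
```

Emit:
drive_tool(
  series=[0,0,0,0.8,0,-0.1,-1,0,0,0,1.425,0,-0.11,-1,0,0,0,1.67,0,-0.13,-1,0,0,0,1.9,0,-0.13,-1,0,0,0,2.1,0,-0.08,-1,0,0,0,2.265,0,-0.02,-1,0,0,0,2.43,0,0.08,-1,0,0,0,2.58,0,0.195,-1,0,0,0,2.7,0,0.33,-1,0,0,0,2.82,0,0.49,-1],
)

```text
time: 3.1
ee_pos: [0.4631, -0.1678, 0.0919]
eef_rot: [-0.09, 0.996, 0.0, -0.0]
ft_force: [0.7, -0.4, 1.3]
width: 0.0005
grip_force: 0.3
```

Run:
```python
from mv import *
s=S(); print(R.from_euler('z',-DY).as_matrix()[:2,:2]@(s["ee_pos"][:2]-DEEP))
a=cv2.resize(camera("top")[170:260,290:400,::-1],None,fx=5,fy=5,interpolation=2);b=cv2.resize(camera("side")[155:245,300:410,::-1],None,fx=5,fy=5,interpolation=2)
cv2.imwrite("pics/lid.png",cv2.resize(np.hstack([a,b]),(800,327)))
```

```text
t 3.1 p [ 0.4631 -0.1678  0.0919] F [ 0.7 -0.4  1.3] w 0.0005 g 0.3 q [-0.35  0.22  0.67  2.01 -0.16  0.97  2.15] yang 100.32 z [-2.e-04  0.e+00 -1.e+00]
[-0.00326382  0.00173784]
```

View pics/lid.png

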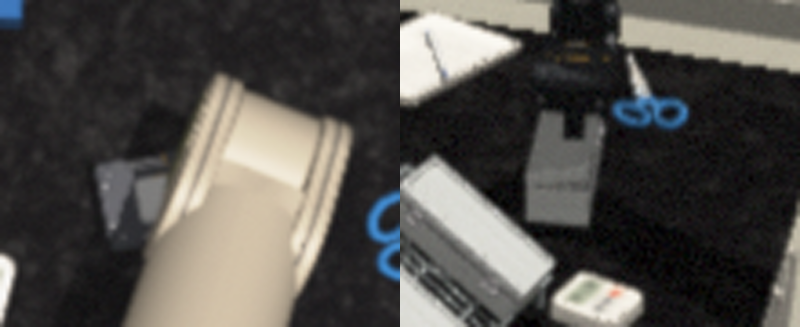

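The lid has swung nearly shut, with the fingers on it just above the case. Next I press it down.

Emit:
drive_tool(
  series=[0,0,0,0.08,0,0.18,-1,0,0,0,0.12,0,0.3,-1,0,0,0,0.12,0,0.4,-1,0,0,0,0.12,0,0.45,-1,0,0,0,0.12,0,0.45,-1,0,0,0,0.12,0,0.45,-1],
)

```text
time: 3.7
ee_pos: [0.4585, -0.1689, 0.0776]
eef_rot: [-0.089, 0.996, 0.002, -0.0]
ft_force: [-24.4, 8.0, 64.0]
width: 0.0004
grip_force: 31.8
```

Emit:
drive_tool(
  series=[0,0,0,0,0,-0.3,-1,0,0,0,0,0,-1,1,0,0,18,0,0,-1.8,1,0,0,18,0,0,-1.8,1,0,0,18,0,0,-1.8,1,0,0,18,0,0,-1.8,1,0,0,18,0,0,-1.8,1,0,0,18,0,0,-1.8,1,0,0,18,0,0,-1.8,1,0,0,18,0,0,-1.8,1],
)

```text
time: 4.53
ee_pos: [0.4587, -0.1686, 0.1461]
eef_rot: [0.401, 0.916, -0.0, -0.0]
ft_force: [-0.1, -0.2, 0.6]
width: 0.0524
grip_force: 0.0
```

Run:
```python
from mv import *
S(); go(deep(0,0,.125),tool(10.3))
```

```text
t 4.53 p [ 0.4587 -0.1686  0.1461] F [-0.1 -0.2  0.6] w 0.0524 g 0.0 q [-0.47  0.13  0.78  1.97 -0.1   1.08  1.1 ] yang 42.66 z [-3.e-04  0.e+00 -1.e+00]
row [-0.003, -0.002, 6.473, -0.14, 0.141, 0.528] rows>= 4.5
```

Emit:
drive_tool(
  series=[0,0,6.47,-0.14,0.14,0.5,1,0,0,6.47,-0.14,0.14,0.5,1,0,0,6.47,-0.14,0.14,0.5,1,0,0,6.47,-0.14,0.14,0.5,1,0,0,6.47,-0.14,0.14,0.5,1,0,0,6.47,-0.14,0.14,0.5,1,0,0,6.47,-0.14,0.14,0.8,1,0,0,6.47,-0.14,0.14,1.4,1,0,0,6.47,-0.14,0.14,2.1,1,0,0,6.47,-0.14,0.14,2.7,1],
)

```text
time: 5.37
ee_pos: [0.4662, -0.1687, 0.0363]
eef_rot: [0.637, 0.771, -0.0, -0.0]
ft_force: [0.1, 0.2, -0.6]
width: 0.0872
grip_force: 0.0
```

Emit:
drive_tool(
  series=[0,0,0,0,0,0,-0.3,0,0,0,0,0,0,-0.3,0,0,0,0,0,0,-0.3,0,0,0,0,0,0,-0.3,0,0,0,0,0,0,-0.3,0,0,0,0,0,0,-0.3,0,0,0,0,0,0,-0.3],
  grip_force=5,
)

```text
time: 5.95
ee_pos: [0.469, -0.1689, 0.04]
eef_rot: [0.638, 0.77, 0.002, 0.002]
ft_force: [6.7, -0.4, -3.9]
width: 0.0645
grip_force: 5.0
```

Run:
```python
from mv import *
s=S(); print(s["torque"].round(2)); print(R.from_euler('z',-DY).as_matrix()[:2,:2]@(s["ee_pos"][:2]-DEEP),R.from_quat(s["eef_rot"]).as_matrix().T@s["ft_force"])
```

```text
t 5.95 p [ 0.469  -0.1689  0.04  ] F [ 6.7 -0.4 -3.9] w 0.0645 g 5.0 q [-0.43  0.36  0.78  2.04 -0.33  0.87  0.72] yang 10.71 z [ 5.2e-03 -4.0e-04 -1.0e+00]
[-0.16 -1.21 -0.1 ]
[ 0.00236177 -0.00041679] [-1.61210053  6.47347395  3.93073806]
```

Emit:
drive_tool(
  series=[0,0,-0.1,0,0.09,0,-0.3,0,0,-0.1,0,0.09,0,-0.3,0,0,-0.1,0,0.09,0,-0.3,0,0,-0.1,0,0.09,0,-0.3],
)

```text
time: 6.28
ee_pos: [0.4691, -0.1687, 0.0391]
eef_rot: [0.635, 0.772, -0.0, -0.001]
ft_force: [-6.7, -1.6, 5.0]
width: 0.0643
grip_force: 5.0
```

Run:
```python
from mv import *
s=S(); print(s["torque"].round(2)); print(R.from_euler('z',-DY).as_matrix()[:2,:2]@(s["ee_pos"][:2]-DEEP),R.from_quat(s["eef_rot"]).as_matrix().T@s["ft_force"])
```

```text
t 6.28 p [ 0.4691 -0.1687  0.0391] F [-6.7 -1.6  5. ] w 0.0643 g 5.0 q [-0.42  0.36  0.78  2.03 -0.33  0.88  0.73] yang 11.16 z [-1.6e-03  7.0e-04 -1.0e+00]
[-0.34  1.68 -0.04]
[ 0.00253805 -0.00021769] [-0.27097675 -6.85126371 -4.94118459]
```

Emit:
drive_tool(
  series=[0,0,0,0,-0.04,0,1,0,0,0,0,-0.04,0,1,0,0,0,0,-0.04,0,1,0,0,0,0,-0.04,-0.5,1,0,0,0,0,-0.04,-1.5,1,0,0,0,0,-0.04,-2.5,1,0,0,0,0,-0.04,-3.5,1,0,0,0,0,-0.04,-4.5,1,0,0,0,0,-0.04,-4.5,1],
)

```text
time: 7.03
ee_pos: [0.4717, -0.1699, 0.2258]
eef_rot: [0.635, 0.772, 0.004, 0.004]
ft_force: [1.4, -0.2, 0.1]
width: 0.0872
grip_force: 0.0
```

```bash
sed -i 's/^DEEP=.*/DEEP=np.array([.4690,-.1685]); DY=.188/' mv.py
cat >> mv.py <<'E'
t30=np.radians(30)
MS=R.from_euler('z',SY).as_matrix()
TG=tool(90+np.degrees(SY),MS@[0,1,0],-t30)
def st(s,d,h): return ST+MS@[s*np.cos(t30)-h*np.sin(t30),d,s*np.sin(t30)+h*np.cos(t30)]
E
python3 - <<'E'
from mv import *
S(); print(st(-.003,-.0655,.13),st(-.003,-.0655,.029),TG[:,2]); go(st(-.003,-.0655,.13),TG)
E
```

```text
t 7.03 p [ 0.4717 -0.1699  0.2258] F [ 1.4 -0.2  0.1] w 0.0872 g 0.0 q [-0.59  0.05  0.89  1.85 -0.05  1.25  0.5 ] yang 11.13 z [ 1.070e-02  3.000e-04 -9.999e-01]
[0.43434223 0.1057482  0.1830833 ] [0.4840045  0.09658799 0.09561474] [ 0.49170559 -0.09069514 -0.8660254 ]
row [-3.485, -5.174, -13.375, 6.944, 0.401, 1.059] rows>= 10.3
```

Emit:
drive_tool(
  series=[-3.48,-5.17,-13.37,6.94,0.4,1.06,1,-3.48,-5.17,-13.37,6.94,0.4,1.06,1,-3.48,-5.17,-13.37,6.94,0.4,1.06,1,-3.48,-5.17,-13.37,6.94,0.4,1.06,1,-3.48,-5.17,-13.37,6.94,0.4,1.06,1,-3.48,-5.17,-13.37,6.94,0.4,1.06,1,-3.48,-5.17,-13.37,6.94,0.4,1.06,1,-3.48,-5.17,-13.37,6.94,0.4,1.06,1,-3.48,-5.17,-13.37,6.94,0.4,1.06,1,-3.48,-5.17,-13.37,6.94,0.4,1.06,1],
)

```text
time: 7.87
ee_pos: [0.4305, 0.108, 0.1764]
eef_rot: [0.101, 0.963, -0.023, 0.247]
ft_force: [0.8, -0.1, 0.3]
width: 0.0869
grip_force: 0.0
```

Run:
```python
from mv import *
S(); go(st(-.003,-.0655,.13),TG); go(st(-.003,-.0655,.029),TG)
a=camera("top")[165:265,205:375,::-1];b=camera("side")[165:265,255:375,::-1]
cv2.imwrite("pics/pre.png",np.vstack([cv2.resize(a,None,fx=4,fy=4,interpolation=2)[:300,:480],cv2.resize(b,None,fx=4,fy=4,interpolation=2)[:300,:480]]))
cv2.imwrite("pics/top2.png",camera("top")[:,:,::-1])
```

```text
t 7.87 p [0.4305 0.108  0.1764] F [ 0.8 -0.1  0.3] w 0.0869 g 0.0 q [-0.96 -0.34  0.29  2.35  0.63  0.88  0.34] yang 78.06 z [ 0.4718 -0.0954 -0.8765]
row [-0.097, -0.244, -0.288, -0.174, -0.034, -0.096] rows>= 0.3
row [-0.097, -0.244, -0.288, -0.227, -0.012, 2.428] rows>= 2.3
```

View pics/pre.png

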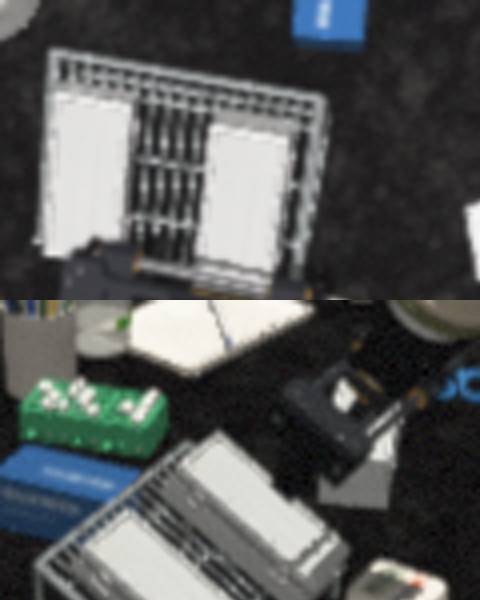

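The gripper is lined up above the right (medium) case, with its fingers outside the case's sides. I'll go down and grip.

Emit:
drive_tool(
  series=[-0.1,-0.24,-0.29,-0.17,-0.03,0,1,-0.1,-0.24,-0.29,-0.2,-0.02,0.6,1,-0.1,-0.24,-0.29,-0.22,-0.01,1.2,1,-0.1,-0.24,-0.29,-0.22,-0.01,1.8,1,-0.1,-0.24,-0.29,-0.22,-0.01,2.2,1,-0.1,-0.24,-0.29,-0.22,-0.01,2.42,1,-0.1,-0.24,-0.29,-0.22,-0.01,2.42,1],
)

```text
time: 8.6
ee_pos: [0.4842, 0.0941, 0.0942]
eef_rot: [0.093, 0.962, -0.025, 0.256]
ft_force: [-0.6, -0.3, 0.6]
width: 0.087
grip_force: 0.0
```

Run:
```python
from mv import *
S(); go(st(-.003,-.0655,.029),TG)
im=cv2.imread("pics/top2.png"); g=im.max(2).astype(np.uint8); m=np.zeros_like(g); m[195:245,312:376]=255
g=cv2.resize(cv2.bitwise_and(g,m),None,fx=4,fy=4,interpolation=2); 
c=max(cv2.findContours((g>110).astype(np.uint8),0,1)[0],key=cv2.contourArea); rc=cv2.minAreaRect(c); b=(cv2.boxPoints(rc)+.5)/4-.5; print(rc,b.round(1).tolist())
W=np.array([unproj("top",u,v,.056) for u,v in b]); print(W.round(4),W.mean(0)); 
P=proj("top",[deep(x,y,.056) for x,y in((-.032,.075),(-.032,-.075),(.032,-.075),(.032,.075))]);print(P.round(1).tolist())
```

```text
t 8.6 p [0.4842 0.0941 0.0942] F [-0.6 -0.3  0.6] w 0.087 g 0.0 q [-0.91 -0.08  0.41  2.37  0.73  0.55  0.3 ] yang 78.95 z [ 0.4873 -0.0955 -0.868 ]
row [-0.063, -0.045, -0.103, -0.003, 0.059, -0.038] rows>= 0.1
((1378.2982177734375, 887.6362915039062), (87.88284301757812, 181.97970581054688), 79.01134490966797) [[319.79998779296875, 215.10000610351562], [364.3999938964844, 206.39999389648438], [368.6000061035156, 228.0], [324.0, 236.6999969482422]]
[[ 0.4894 -0.0833  0.056 ]
 [ 0.5178 -0.2364  0.056 ]
 [ 0.4441 -0.2489  0.056 ]
 [ 0.4161 -0.0966  0.056 ]] [ 0.46688809 -0.16630336  0.056     ]
[[325.2, 234.4], [368.4, 225.8], [364.4, 207.4], [321.4, 216.0]]
```

Emit:
drive_tool(
  series=[0,0,0,0,0,0,-0.3,0,0,0,0,0,0,-0.3,0,0,0,0,0,0,-0.3,0,0,0,0,0,0,-0.3,0,0,0,0,0,0,-0.3,0,0,0,0,0,0,-0.3],
  grip_force=30,
)

```text
time: 9.1
ee_pos: [0.4837, 0.0958, 0.0961]
eef_rot: [0.092, 0.962, -0.023, 0.257]
ft_force: [-5.2, 0.3, 7.6]
width: 0.0639
grip_force: 30.0
```

Run:
```python
from mv import *
S(); go(st(-.003,-.0655,.1),TG)
```

```text
t 9.1 p [0.4837 0.0958 0.0961] F [-5.2  0.3  7.6] w 0.0639 g 30.0 q [-0.92 -0.08  0.41  2.37  0.73  0.55  0.31] yang 79.14 z [ 0.4896 -0.0914 -0.8671]
row [-0.013, -0.026, -0.088, 0.006, 0.019, -1.763] rows>= 1.7
```

Emit:
drive_tool(
  series=[0,0,0,0,0,-0.4,-0.3,0,0,0,0,0,-0.8,-0.3,0,0,0,0,0,-1.2,-0.3,0,0,0,0,0,-1.6,-0.3,0,0,0,0,0,-2,-0.3,0,0,0,0,0,-2,-0.3],
)

```text
time: 9.6
ee_pos: [0.4441, 0.1036, 0.1668]
eef_rot: [0.092, 0.962, -0.022, 0.257]
ft_force: [1.1, 1.6, -1.7]
width: 0.0643
grip_force: 30.0
```

Run:
```python
from mv import *
S(); go([.45,-.02,.26],tool(45)); go(deep(0,0,.26),tool(10.8))
```

```text
t 9.6 p [0.4441 0.1036 0.1668] F [ 1.1  1.6 -1.7] w 0.0643 g 30.0 q [-0.95 -0.32  0.32  2.36  0.67  0.81  0.35] yang 79.16 z [ 0.4905 -0.0898 -0.8668]
row [1.833, 5.787, 6.661, -1.797, -2.996, -1.67] rows>= 6.3
row [3.61, 5.218, 13.332, -2.815, -6.553, -1.104] rows>= 10.3
```

Emit:
drive_tool(
  series=[1.8,5.8,6.7,-1.8,-3,-1.7,-0.3,1.8,5.8,6.7,-1.8,-3,-1.7,-0.3,1.8,5.8,6.7,-1.8,-3,-1.7,-0.3,1.8,5.8,6.7,-1.8,-3,-1.7,-0.3,1.8,5.8,6.7,-1.8,-3,-1.7,-0.3,1.8,5.8,6.7,-1.8,-3,-1.7,-0.3,1.8,5.8,6.7,-1.8,-3,-1.7,-0.3,1.8,5.8,6.7,-1.8,-3,-1.7,-0.3],
)

```text
time: 10.27
ee_pos: [0.4506, -0.0218, 0.2586]
eef_rot: [0.386, 0.922, -0.001, -0.001]
ft_force: [-0.1, 0.4, -2.7]
width: 0.0637
grip_force: 30.0
```

Run:
```python
from mv import *
S(); go(deep(0,0,.15),tool(10.8))
```

```text
t 10.27 p [ 0.4506 -0.0218  0.2586] F [-0.1  0.4 -2.7] w 0.0637 g 30.0 q [-0.88 -0.14  0.77  1.9   0.1   1.34  0.64] yang 44.58 z [-0.003 -0.001 -1.   ]
row [-0.036, -0.006, 6.756, -2.939, -2.239, 2.717] rows>= 4.7
```

Emit:
drive_tool(
  series=[-0.03,0,6.76,-2.94,-2.24,1.2,-0.3,-0.03,0,6.76,-2.94,-2.24,1.5,-0.3,-0.03,0,6.76,-2.94,-2.24,1.8,-0.3,-0.03,0,6.76,-2.94,-2.24,2.1,-0.3,-0.03,0,6.76,-2.94,-2.24,2.4,-0.3,-0.03,0,6.76,-2.94,-2.24,2.7,-0.3,-0.03,0,6.76,-2.94,-2.24,2.7,-0.3,-0.03,0,6.76,-2.94,-2.24,2.7,-0.3],
)

```text
time: 10.93
ee_pos: [0.4687, -0.166, 0.1509]
eef_rot: [0.634, 0.773, 0.001, -0.001]
ft_force: [-0.8, 0.2, -2.3]
width: 0.0638
grip_force: 30.0
```

Run:
```python
from mv import *
S(); go(deep(0,0,.15),tool(10.8))
a=camera("top")[:,:,::-1];b=camera("side")[:,:,::-1]
cv2.imwrite("pics/top3.png",a);cv2.imwrite("pics/side3.png",b)
crop("top",305,185,80,70,6,"pics/a.png",a);crop("side",310,140,80,100,6,"pics/b.png",b)
A=cv2.imread("pics/a.png");B=cv2.imread("pics/b.png");o=np.zeros((600,960,3),np.uint8);o[:420,:480]=A;o[:600,480:]=B;cv2.imwrite("pics/ab.png",cv2.resize(o,(800,500)))
```

```text
t 10.93 p [ 0.4687 -0.166   0.1509] F [-0.8  0.2 -2.3] w 0.0638 g 30.0 q [-0.67  0.18  1.01  1.95 -0.18  1.1   0.62] yang 11.32 z [-4.0e-04  2.2e-03 -1.0e+00]
row [0.001, -0.026, 0.103, -0.064, -0.006, 0.023] rows>= 0.1
```

View pics/ab.png

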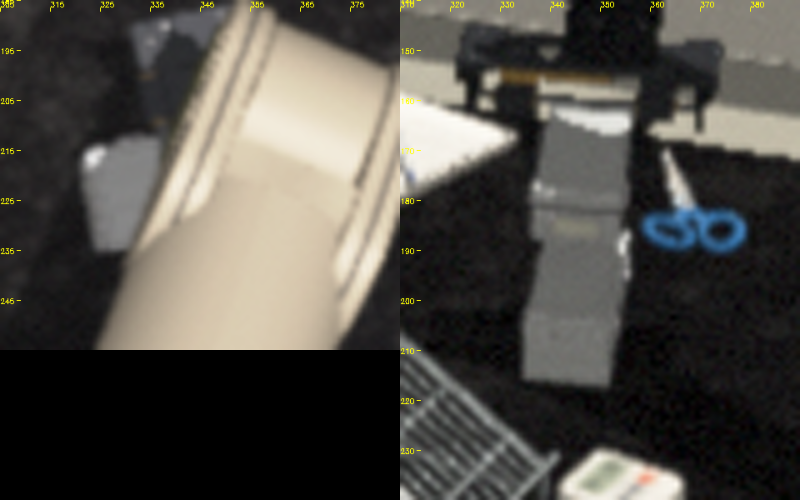

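Run:
```python
from mv import *
d=MS.T@(np.array([.4837,.0958,.0961])-ST); print("s",d[0]*np.cos(t30)+d[2]*np.sin(t30),"h",-d[0]*np.sin(t30)+d[2]*np.cos(t30),"d",d[1])
# deep lid in side image of +y end: compare subpixel bright top edges before (side, top2): project predicted corners
P=lambda n,z:proj(n,[deep(x,y,z) for x,y in((-.032,.075),(.032,.075))]).round(1).tolist()
print("side z0",P("side",0),"z.056",P("side",.056)); print("top z0",P("top",0),"z.056",P("top",.056))
im=cv2.imread("pics/top2.png").max(2)
for v in(218,222,226,230): print(v,im[v,316:332].tolist(), im[v-6,358:376].tolist())
im=cv2.imread("pics/side3.png").max(2)
for u in(338,342,346,350): print(u,im[200:222,u].tolist())
```

```text
s -0.0028929115918277497 h 0.029498506261223512 d -0.06633015295382962
side z0 [[350.6, 218.4], [333.5, 216.8]] z.056 [[351.4, 205.3], [334.0, 203.8]]
top z0 [[324.3, 234.7], [320.7, 217.0]] z.056 [[325.2, 234.4], [321.4, 216.0]]
218 [42, 40, 43, 44, 65, 128, 201, 238, 245, 245, 245, 245, 246, 246, 246, 246] [244, 244, 244, 244, 243, 239, 212, 132, 61, 44, 43, 40, 35, 35, 32, 33, 34, 36]
222 [40, 44, 48, 48, 49, 97, 196, 236, 242, 246, 246, 246, 246, 246, 246, 246] [244, 244, 244, 244, 244, 244, 242, 217, 111, 51, 44, 43, 40, 36, 36, 33, 35, 37]
226 [36, 35, 37, 35, 37, 40, 93, 205, 240, 243, 246, 246, 246, 246, 246, 246] [245, 245, 245, 245, 245, 244, 238, 230, 216, 96, 39, 35, 33, 38, 39, 36, 31, 27]
230 [38, 40, 41, 38, 35, 35, 52, 114, 216, 243, 245, 245, 246, 245, 245, 245] [245, 245, 245, 245, 245, 244, 244, 238, 234, 218, 95, 36, 35, 37, 38, 33, 33, 31]
338 [103, 104, 112, 120, 115, 117, 120, 117, 117, 116, 113, 111, 113, 113, 110, 94, 48, 20, 19, 27, 32, 28]
342 [103, 103, 105, 109, 120, 114, 116, 113, 114, 114, 115, 115, 113, 113, 114, 103, 76, 27, 17, 13, 14, 24]
346 [104, 104, 101, 103, 119, 115, 117, 118, 117, 116, 113, 113, 111, 115, 114, 109, 92, 37, 12, 9, 18, 20]
350 [99, 104, 100, 106, 111, 111, 116, 115, 115, 111, 114, 112, 111, 114, 116, 106, 98, 57, 27, 17, 9, 12]
```

Emit:
drive_tool(
  series=[0,0,0.1,0.04,0,0.6,-0.3,0,0,0.1,0.04,0,1.1,-0.3,0,0,0.1,0.04,0,1.45,-0.3,0,0,0.1,0.04,0,1.45,-0.3,0,0,0.1,0.04,0,1.45,-0.3],
)

```text
time: 11.45
ee_pos: [0.4692, -0.1649, 0.094]
eef_rot: [0.639, 0.77, 0.001, -0.0]
ft_force: [0.3, -0.7, -2.5]
width: 0.064
grip_force: 30.0
```

```bash
cat >> mv.py <<'E'
def D():
    s=S(); A=R.from_quat(s["eef_rot"]).as_matrix(); print("deep-local mm",(R.from_euler('z',-DY).as_matrix()[:2,:2]@(s["ee_pos"][:2]-DEEP)*1000).round(1),"z",(s["ee_pos"][2]*1000).round(1),"Ftool",(A.T@s["ft_force"]).round(1),"Tq",(A.T@s["torque"]).round(2))
E
python3 -c "
from mv import *
D()"
```

```text
t 11.45 p [ 0.4692 -0.1649  0.094 ] F [ 0.3 -0.7 -2.5] w 0.064 g 30.0 q [-0.6   0.29  0.97  2.   -0.29  0.99  0.7 ] yang 10.63 z [ 0.0014  0.0027 -1.    ]
deep-local mm [0.8 3.5] z 94.0 Ftool [-0.7  0.1  2.5] Tq [ 0.06 -0.08  0.01]
```

Emit:
drive_tool(
  series=[0,0,0,0,-0.02,0.06,-0.3,0,0,0,0,-0.02,0.12,-0.3,0,0,0,0,-0.02,0.18,-0.3,0,0,0,0,-0.02,0.22,-0.3,0,0,0,0,-0.02,0.22,-0.3],
)

```text
time: 11.87
ee_pos: [0.4691, -0.1661, 0.0871]
eef_rot: [0.639, 0.769, 0.002, -0.0]
ft_force: [-10.0, 3.1, 30.8]
width: 0.0639
grip_force: 30.0
```

```bash
python3 -c "
from mv import *
D()"
```

```text
t 11.87 p [ 0.4691 -0.1661  0.0871] F [-10.    3.1  30.8] w 0.0639 g 30.0 q [-0.59  0.31  0.96  2.01 -0.31  0.97  0.71] yang 10.53 z [ 0.003   0.0037 -1.    ]
deep-local mm [0.6 2.4] z 87.1 Ftool [  5.   -9.1 -30.8] Tq [ 2.53  0.91 -0.03]
```

Emit:
drive_tool(
  series=[0,0,0,0,-0.03,-0.03,-0.3,0,0,0,0,-0.03,-0.03,-0.3,0,0,0,0,-0.03,-0.03,-0.3],
)

```text
time: 12.12
ee_pos: [0.4681, -0.1663, 0.0873]
eef_rot: [0.639, 0.769, 0.002, 0.001]
ft_force: [-1.9, -1.4, 13.8]
width: 0.0637
grip_force: 30.0
```

```bash
python3 -c "
from mv import *
D()"
```

```text
t 12.12 p [ 0.4681 -0.1663  0.0873] F [-1.9 -1.4 13.8] w 0.0637 g 30.0 q [-0.59  0.3   0.96  2.01 -0.3   0.97  0.71] yang 10.53 z [ 0.0041  0.0023 -1.    ]
deep-local mm [-0.4  2.4] z 87.3 Ftool [ -1.   -2.1 -13.8] Tq [ 0.66 -0.16  0.06]
```

Emit:
drive_tool(
  series=[0,0,0,0.04,0,0,-0.3,0,0,0,0.08,0,0,-0.3,0,0,0,0.08,0,0,-0.3,0,0,0,0.08,0,0,-0.3],
)

```text
time: 12.45
ee_pos: [0.468, -0.1658, 0.0875]
eef_rot: [0.64, 0.768, 0.001, 0.003]
ft_force: [2.1, -12.3, 5.1]
width: 0.0637
grip_force: 30.0
```

```bash
python3 -c "
from mv import *
D()"
```

```text
t 12.45 p [ 0.468  -0.1658  0.0875] F [  2.1 -12.3   5.1] w 0.0637 g 30.0 q [-0.6   0.3   0.97  2.02 -0.3   0.97  0.7 ] yang 10.42 z [ 0.0061 -0.0019 -1.    ]
deep-local mm [-0.5  2.9] z 87.5 Ftool [-12.4  -0.1  -5.1] Tq [ 0.12 -2.59  0.15]
```

Emit:
drive_tool(
  series=[0,0,0,-0.08,0,0,-0.3,0,0,0,-0.16,0,0,-0.3,0,0,0,-0.16,0,0,-0.3,0,0,0,-0.16,0,0,-0.3],
)

```text
time: 12.78
ee_pos: [0.4688, -0.1679, 0.0872]
eef_rot: [0.639, 0.769, 0.003, -0.0]
ft_force: [-4.1, 6.6, 16.8]
width: 0.0636
grip_force: 30.0
```

```bash
python3 -c "
from mv import *
D()"
```

```text
t 12.78 p [ 0.4688 -0.1679  0.0872] F [-4.1  6.6 16.8] w 0.0636 g 30.0 q [-0.58  0.31  0.96  2.01 -0.31  0.98  0.72] yang 10.59 z [ 0.0031  0.0046 -1.    ]
deep-local mm [-0.1  0.6] z 87.2 Ftool [  7.3  -2.7 -16.8] Tq [0.89 1.32 0.08]
```

Emit:
drive_tool(
  series=[0,0,0,0.06,0,-0.02,-0.3,0,0,0,0.06,0,-0.02,-0.3,0,0,0,0.06,0,-0.02,-0.3],
)

```text
time: 13.03
ee_pos: [0.4679, -0.1663, 0.0873]
eef_rot: [0.639, 0.769, 0.002, 0.0]
ft_force: [-0.4, 2.0, 8.3]
width: 0.0639
grip_force: 30.0
```

```bash
python3 -c "
from mv import *
D()"
```

```text
t 13.03 p [ 0.4679 -0.1663  0.0873] F [-0.4  2.   8.3] w 0.0639 g 30.0 q [-0.59  0.3   0.96  2.01 -0.3   0.97  0.71] yang 10.56 z [ 0.0028  0.0029 -1.    ]
deep-local mm [-0.7  2.4] z 87.3 Ftool [ 2.1 -0.  -8.3] Tq [0.25 0.29 0.04]
```

Emit:
drive_tool(
  series=[0,0,0,0,0,0,1,0,0,0,0,0,0,1,0,0,0,0,0,0,1,0,0,0,0,0,0,1,0,0,0,0,0,-0.5,1,0,0,0,0,0,-1.5,1,0,0,0,0,0,-2.5,1,0,0,0,0,0,-3.5,1,0,0,0,0,0,-4,1,0,0,0,0,0,-4,1],
)

```text
time: 13.87
ee_pos: [0.4686, -0.1676, 0.2506]
eef_rot: [0.639, 0.769, 0.004, 0.002]
ft_force: [-0.0, -0.1, -0.0]
width: 0.0867
grip_force: 0.0
```

Run:
```python
from mv import *
S(); print(st(-.003,.0655,.12),st(-.003,.0655,.027)); go([.42,.05,.27],tool(45)); go(st(-.003,.0655,.12),TG)
```

```text
t 13.87 p [ 0.4686 -0.1676  0.2506] F [-0.  -0.1 -0. ] w 0.0867 g 0.0 q [-0.77  0.01  1.06  1.83 -0.02  1.3   0.47] yang 10.51 z [ 0.0075  0.0034 -1.    ]
[0.46302141 0.23366812 0.17442305] [0.50875004 0.22523347 0.09388269]
row [0.095, 0.005, -6.898, 5.572, -0.199, -0.476] rows>= 5.4
row [-3.519, -5.215, -13.498, 9.886, 1.677, 1.937] rows>= 10.4
```

Emit:
drive_tool(
  series=[-3.5,-5.2,-13.5,9.88,1.68,1.2,1,-3.5,-5.2,-13.5,9.88,1.68,1.2,1,-3.5,-5.2,-13.5,9.88,1.68,1.2,1,-3.5,-5.2,-13.5,9.88,1.68,1.2,1,-3.5,-5.2,-13.5,9.88,1.68,1.5,1,-3.5,-5.2,-13.5,9.88,1.68,1.94,1,-3.5,-5.2,-13.5,9.88,1.68,1.94,1,-3.5,-5.2,-13.5,9.88,1.68,1.94,1,-3.5,-5.2,-13.5,9.88,1.68,1.94,1,-3.5,-5.2,-13.5,9.88,1.68,1.94,1],
)

```text
time: 14.7
ee_pos: [0.4595, 0.2372, 0.1684]
eef_rot: [0.107, 0.963, -0.023, 0.246]
ft_force: [0.9, 0.1, 0.2]
width: 0.0871
grip_force: 0.0
```

Run:
```python
from mv import *
S(); go(st(-.0028,.0655,.12),TG); go(st(-.0028,.0655,.027),TG)
a=camera("top")[:,:,::-1];b=camera("side")[:,:,::-1]
cv2.imwrite("pics/top4.png",a);cv2.imwrite("pics/side4.png",b)
crop("top",205,175,180,70,4,"pics/a.png",a);crop("side",255,150,110,95,4,"pics/b.png",b)
A=cv2.imread("pics/a.png");B=cv2.imread("pics/b.png")[:320];o=np.zeros((600,720,3),np.uint8);o[:280]=A;o[280:600,:440]=B;cv2.imwrite("pics/ab2.png",o)
g=a.max(2)
for v in(218,222,226,230): print(v,g[v,316:332].tolist(), g[v-6,358:376].tolist())
```

```text
t 14.7 p [0.4595 0.2372 0.1684] F [0.9 0.1 0.2] w 0.0871 g 0.0 q [-1.22 -0.06  0.37  2.16  0.61  0.87  0.15] yang 77.48 z [ 0.4687 -0.0975 -0.878 ]
row [-0.129, -0.279, -0.401, -0.17, -0.065, -0.082] rows>= 0.4
row [-0.129, -0.279, -0.401, -0.226, -0.038, 2.242] rows>= 2.2
218 [41, 42, 41, 39, 58, 129, 217, 241, 244, 244, 244, 244, 244, 244, 244, 244] [243, 243, 243, 243, 243, 242, 237, 232, 216, 102, 46, 40, 38, 33, 33, 35, 31, 37]
222 [40, 42, 47, 46, 52, 116, 186, 221, 237, 244, 244, 244, 245, 245, 245, 245] [243, 243, 243, 243, 244, 243, 243, 238, 233, 217, 97, 43, 38, 35, 31, 32, 31, 36]
226 [36, 37, 35, 35, 34, 52, 117, 198, 231, 239, 245, 245, 245, 245, 244, 244] [244, 244, 244, 244, 244, 244, 244, 243, 234, 219, 204, 87, 33, 35, 37, 33, 32, 29]
230 [37, 38, 37, 39, 34, 37, 70, 123, 209, 238, 241, 245, 245, 245, 245, 245] [245, 245, 244, 245, 244, 244, 244, 244, 243, 231, 210, 176, 75, 37, 36, 33, 33, 30]
```

View pics/ab2.png

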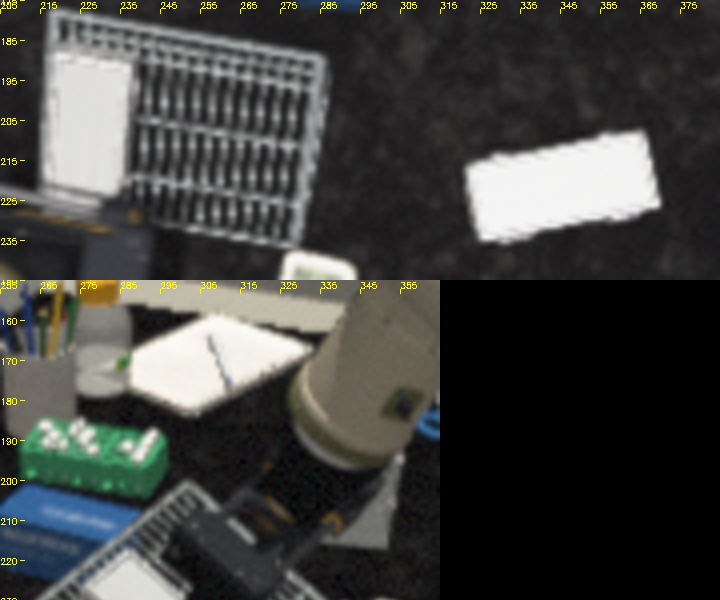

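The top view shows the medium squarely on the deep case. Its edges sit about 1.7 mm to +y, which matches the probing and means the foot is inside the bead. Next is the shallow case.

Emit:
drive_tool(
  series=[-0.13,-0.28,-0.4,-0.17,-0.06,0,1,-0.13,-0.28,-0.4,-0.2,-0.05,0.6,1,-0.13,-0.28,-0.4,-0.22,-0.04,1.2,1,-0.13,-0.28,-0.4,-0.22,-0.04,1.7,1,-0.13,-0.28,-0.4,-0.22,-0.04,2.05,1,-0.13,-0.28,-0.4,-0.22,-0.04,2.24,1,-0.13,-0.28,-0.4,-0.22,-0.04,2.24,1],
)

```text
time: 15.38
ee_pos: [0.5096, 0.2202, 0.0937]
eef_rot: [0.093, 0.962, -0.025, 0.257]
ft_force: [-0.6, 0.9, 0.8]
width: 0.0871
grip_force: 0.0
```

Run:
```python
from mv import *
S(); go(st(-.0028,.0655,.027),TG)
```

```text
t 15.38 p [0.5096 0.2202 0.0937] F [-0.6  0.9  0.8] w 0.0871 g 0.0 q [-1.15  0.13  0.44  2.18  0.64  0.61  0.17] yang 78.97 z [ 0.4888 -0.0964 -0.867 ]
row [-0.071, -0.023, -0.093, 0.031, 0.118, -0.027] rows>= 0.1
```

Emit:
drive_tool(
  series=[-0.05,0,-0.09,0.03,0.11,-0.02,1,-0.05,0,-0.09,0.03,0.11,-0.02,1,-0.05,0,-0.09,0.03,0.11,-0.02,-0.3,-0.05,0,-0.09,0.03,0.11,-0.02,-0.3,-0.05,0,-0.09,0.03,0.11,-0.02,-0.3,-0.05,0,-0.09,0.03,0.11,-0.02,-0.3,-0.05,0,-0.09,0.03,0.11,-0.02,-0.3,-0.05,0,-0.09,0.03,0.11,-0.02,-0.3],
  grip_force=30,
)

```text
time: 16.05
ee_pos: [0.5092, 0.2262, 0.0955]
eef_rot: [0.088, 0.962, -0.023, 0.257]
ft_force: [-3.9, -1.3, 5.8]
width: 0.0639
grip_force: 30.0
```

Run:
```python
from mv import *
s=S(); d=MS.T@(s["ee_pos"]-ST); print("s",d[0]*np.cos(t30)+d[2]*np.sin(t30),"h",-d[0]*np.sin(t30)+d[2]*np.cos(t30),"d",d[1])
```

```text
t 16.05 p [0.5092 0.2262 0.0955] F [-3.9 -1.3  5.8] w 0.0639 g 30.0 q [-1.16  0.13  0.44  2.18  0.64  0.61  0.17] yang 79.57 z [ 0.4913 -0.0893 -0.8664]
s -0.001990251030384506 h 0.028292492514361927 d 0.0665756530539679
```

Emit:
drive_tool(
  series=[0,0,0,0,0,-0.4,-0.3,0,0,0,0,0,-0.8,-0.3,0,0,0,0,0,-1.3,-0.3,0,0,0,0,0,-1.9,-0.3,0,0,0,0,0,-2.5,-0.3,0,0,0,0,0,-2.5,-0.3],
)

```text
time: 16.55
ee_pos: [0.4596, 0.2372, 0.1853]
eef_rot: [0.088, 0.962, -0.02, 0.258]
ft_force: [1.2, 1.2, -0.4]
width: 0.0639
grip_force: 30.0
```

Run:
```python
from mv import *
S(); go([.43,.05,.28],tool(45))
```

```text
t 16.55 p [0.4596 0.2372 0.1853] F [ 1.2  1.2 -0.4] w 0.0639 g 30.0 q [-1.23 -0.11  0.37  2.17  0.64  0.89  0.17] yang 79.7 z [ 0.4934 -0.0844 -0.8657]
row [1.884, 5.8, 6.76, -1.295, -4.723, -2.02] rows>= 6.4
```

Emit:
drive_tool(
  series=[1.88,5.8,6.76,-1.3,-4.72,-2.02,-0.3,1.88,5.8,6.76,-1.3,-4.72,-2.02,-0.3,1.88,5.8,6.76,-1.3,-4.72,-2.02,-0.3,1.88,5.8,6.76,-1.3,-4.72,-2.02,-0.3,1.88,5.8,6.76,-1.3,-4.72,-2.02,-0.3,1.88,5.8,6.76,-1.3,-4.72,-2.02,-0.3,1.88,5.8,6.76,-1.3,-4.72,-2.02,-0.3,1.88,5.8,6.76,-1.3,-4.72,-2.02,-0.3,1.88,5.8,6.76,-1.3,-4.72,-2.02,-0.3],
)

```text
time: 17.3
ee_pos: [0.4307, 0.0484, 0.2769]
eef_rot: [0.383, 0.924, -0.003, 0.0]
ft_force: [-0.4, 0.2, -1.4]
width: 0.0635
grip_force: 30.0
```

Run:
```python
from mv import *
S(); go(deep(-.0005,.0015,.19),tool(10.6))
```

```text
t 17.3 p [0.4307 0.0484 0.2769] F [-0.4  0.2 -1.4] w 0.0635 g 30.0 q [-1.05 -0.22  0.74  1.91  0.15  1.4   0.43] yang 44.92 z [-0.0019 -0.006  -1.    ]
row [-0.052, 0.051, 6.864, -4.472, -3.126, 2.202] rows>= 5.6
```

Emit:
drive_tool(
  series=[-0.05,0.05,6.86,-4.47,-3.13,0.6,-0.3,-0.05,0.05,6.86,-4.47,-3.13,0.9,-0.3,-0.05,0.05,6.86,-4.47,-3.13,1.2,-0.3,-0.05,0.05,6.86,-4.47,-3.13,1.5,-0.3,-0.05,0.05,6.86,-4.47,-3.13,1.8,-0.3,-0.05,0.05,6.86,-4.47,-3.13,2.2,-0.3,-0.05,0.05,6.86,-4.47,-3.13,2.2,-0.3,-0.05,0.05,6.86,-4.47,-3.13,2.2,-0.3,-0.05,0.05,6.86,-4.47,-3.13,2.2,-0.3],
)

```text
time: 18.05
ee_pos: [0.4678, -0.1656, 0.1903]
eef_rot: [0.638, 0.77, 0.0, -0.001]
ft_force: [0.5, 0.3, -1.6]
width: 0.0637
grip_force: 30.0
```

Run:
```python
from mv import *
D(); go(deep(-.0005,.0015,.137),tool(10.6))
```

```text
t 18.05 p [ 0.4678 -0.1656  0.1903] F [ 0.5  0.3 -1.6] w 0.0637 g 30.0 q [-0.79  0.13  1.13  1.91 -0.12  1.18  0.57] yang 10.73 z [-0.0013  0.0014 -1.    ]
deep-local mm [-0.6  3.1] z 190.3 Ftool [0.2 0.5 1.6] Tq [ 0.02 -0.05  0.  ]
row [-0.012, -0.019, 0.025, -0.043, 0.005, 1.333] rows>= 1.3
```

Emit:
drive_tool(
  series=[0,0,0,-0.04,0,0.5,-0.3,0,0,0,-0.04,0,0.9,-0.3,0,0,0,-0.04,0,1.2,-0.3,0,0,0,-0.04,0,1.33,-0.3,0,0,0,-0.04,0,1.33,-0.3,0,0,0,-0.04,0,1.33,-0.3],
)

```text
time: 18.55
ee_pos: [0.4688, -0.1674, 0.1383]
eef_rot: [0.638, 0.77, 0.002, -0.0]
ft_force: [0.4, -0.9, -1.3]
width: 0.0641
grip_force: 30.0
```

Run:
```python
from mv import *
D(); go(deep(-.0005,.0015,.130),tool(10.6))
```

```text
t 18.55 p [ 0.4688 -0.1674  0.1383] F [ 0.4 -0.9 -1.3] w 0.0641 g 30.0 q [-0.72  0.23  1.09  1.96 -0.24  1.08  0.67] yang 10.69 z [ 0.0015  0.003  -1.    ]
deep-local mm [0.  1.2] z 138.3 Ftool [-1.   0.2  1.3] Tq [ 0.01 -0.1   0.01]
row [0.023, -0.031, 0.019, 0.008, -0.014, 0.208] rows>= 0.2
```

Emit:
drive_tool(
  series=[0,0,0,0.01,-0.01,0.06,-0.3,0,0,0,0.01,-0.01,0.12,-0.3,0,0,0,0.01,-0.01,0.18,-0.3,0,0,0,0.01,-0.01,0.22,-0.3,0,0,0,0.01,-0.01,0.22,-0.3,0,0,0,0.01,-0.01,0.22,-0.3],
)

```text
time: 19.05
ee_pos: [0.4685, -0.1684, 0.1308]
eef_rot: [0.639, 0.769, 0.001, -0.001]
ft_force: [-12.3, 3.6, 31.4]
width: 0.064
grip_force: 30.0
```

Run:
```python
from mv import *
D()
```

```text
t 19.05 p [ 0.4685 -0.1684  0.1308] F [-12.3   3.6  31.4] w 0.064 g 30.0 q [-0.7   0.25  1.08  1.97 -0.26  1.07  0.68] yang 10.58 z [ 9.e-04  3.e-03 -1.e+00]
deep-local mm [-0.5  0.2] z 130.8 Ftool [  5.9 -11.4 -31.4] Tq [ 2.73  1.19 -0.03]
```

Emit:
drive_tool(
  series=[0,0,0,0,-0.03,-0.03,-0.3,0,0,0,0,-0.03,-0.03,-0.3,0,0,0,0.06,-0.03,-0.03,-0.3,0,0,0,0.12,-0.03,-0.03,-0.3,0,0,0,0.12,-0.03,-0.03,-0.3,0,0,0,0.12,-0.03,-0.03,-0.3],
)

```text
time: 19.55
ee_pos: [0.4669, -0.1648, 0.131]
eef_rot: [0.639, 0.769, 0.001, 0.001]
ft_force: [1.6, -4.4, 7.7]
width: 0.0638
grip_force: 30.0
```

Run:
```python
from mv import *
D()
```

```text
t 19.55 p [ 0.4669 -0.1648  0.131 ] F [ 1.6 -4.4  7.7] w 0.0638 g 30.0 q [-0.72  0.24  1.09  1.98 -0.24  1.06  0.66] yang 10.57 z [ 3.e-03 -2.e-04 -1.e+00]
deep-local mm [-1.3  4. ] z 131.0 Ftool [-4.6  0.8 -7.7] Tq [ 0.27 -0.98 -0.02]
```

Emit:
drive_tool(
  series=[0,0,0,-0.08,0,0,-0.3,0,0,0,-0.16,0,0,-0.3,0,0,0,-0.2,0,0,-0.3,0,0,0,-0.2,0,0,-0.3],
)

```text
time: 19.88
ee_pos: [0.4686, -0.1702, 0.131]
eef_rot: [0.638, 0.77, 0.002, -0.0]
ft_force: [-0.4, 6.7, 15.1]
width: 0.0633
grip_force: 30.0
```

Run:
```python
from mv import *
D()
```

```text
t 19.88 p [ 0.4686 -0.1702  0.131 ] F [-0.4  6.7 15.1] w 0.0633 g 30.0 q [-0.7   0.25  1.08  1.97 -0.26  1.07  0.69] yang 10.66 z [ 0.0019  0.0039 -1.    ]
deep-local mm [-0.7 -1.6] z 131.0 Ftool [  6.7   0.9 -15. ] Tq [0.37 1.4  0.02]
```

Emit:
drive_tool(
  series=[0,0,0,0.08,0,-0.03,-0.3,0,0,0,0.16,0,-0.03,-0.3,0,0,0,0.24,0,-0.03,-0.3,0,0,0,0.24,0,-0.03,-0.3],
)

```text
time: 20.22
ee_pos: [0.4659, -0.1641, 0.1317]
eef_rot: [0.639, 0.769, -0.0, 0.002]
ft_force: [1.5, -9.6, 2.2]
width: 0.0637
grip_force: 30.0
```

Run:
```python
from mv import *
D()
```

```text
t 20.22 p [ 0.4659 -0.1641  0.1317] F [ 1.5 -9.6  2.2] w 0.0637 g 30.0 q [-0.73  0.23  1.09  1.98 -0.23  1.06  0.65] yang 10.52 z [ 0.0023 -0.0021 -1.    ]
deep-local mm [-2.2  4.9] z 131.7 Ftool [-9.7 -0.3 -2.1] Tq [ 0.2  -2.42  0.1 ]
```

Emit:
drive_tool(
  series=[0,0,0,-0.12,0,0.02,-0.3,0,0,0,-0.24,0,0.02,-0.3,0,0,0,-0.32,0,0.02,-0.3,0,0,0,-0.32,0,0.02,-0.3],
)

```text
time: 20.55
ee_pos: [0.4688, -0.1731, 0.131]
eef_rot: [0.638, 0.77, 0.002, -0.001]
ft_force: [-0.9, 7.2, 15.5]
width: 0.0638
grip_force: 30.0
```

Run:
```python
from mv import *
D()
```

```text
t 20.55 p [ 0.4688 -0.1731  0.131 ] F [-0.9  7.2 15.5] w 0.0638 g 30.0 q [-0.69  0.26  1.08  1.97 -0.26  1.07  0.7 ] yang 10.65 z [ 0.0011  0.0044 -1.    ]
deep-local mm [-1.1 -4.5] z 131.0 Ftool [  7.3   0.5 -15.5] Tq [0.35 1.54 0.04]
```

Emit:
drive_tool(
  series=[0,0,0,0.08,0.01,-0.02,-0.3,0,0,0,0.17,0.01,-0.03,-0.3,0,0,0,0.17,0.01,-0.03,-0.3,0,0,0,0.17,0.01,-0.03,-0.3,0,0,0,0.13,0.01,-0.03,-0.3,0,0,0,0.13,0.01,-0.03,-0.3],
)

```text
time: 21.05
ee_pos: [0.4671, -0.1694, 0.1311]
eef_rot: [0.639, 0.769, 0.001, -0.001]
ft_force: [-0.7, -0.0, 0.0]
width: 0.0638
grip_force: 30.0
```

Run:
```python
from mv import *
D()
cv2.imwrite("pics/side5.png",camera("side")[:,:,::-1])
```

```text
t 21.05 p [ 0.4671 -0.1694  0.1311] F [-0.7 -0.   0. ] w 0.0638 g 30.0 q [-0.71  0.25  1.09  1.97 -0.25  1.07  0.68] yang 10.6 z [-3.0e-04  1.7e-03 -1.0e+00]
deep-local mm [-2.1 -0.5] z 131.1 Ftool [ 0.1 -0.7 -0. ] Tq [-0.01  0.09 -0.02]
```

Emit:
drive_tool(
  series=[0,0,0,0.02,0.03,0.02,-0.3,0,0,0,0.02,0.04,0.02,-0.3,0,0,0,0.02,0.04,0.02,-0.3,0,0,0,0.02,0.04,0.02,-0.3],
)

```text
time: 21.43
ee_pos: [0.4679, -0.1693, 0.131]
eef_rot: [0.639, 0.769, 0.0, -0.001]
ft_force: [-7.8, -0.5, 13.9]
width: 0.0638
grip_force: 30.0
```

Run:
```python
from mv import *
D()
```

```text
t 21.43 p [ 0.4679 -0.1693  0.131 ] F [-7.8 -0.5 13.9] w 0.0638 g 30.0 q [-0.7   0.25  1.09  1.97 -0.26  1.07  0.68] yang 10.52 z [-0.0015  0.0014 -1.    ]
deep-local mm [-1.2 -0.6] z 131.0 Ftool [  1.   -7.8 -13.9] Tq [ 1.87  0.13 -0.05]
```

Emit:
drive_tool(
  series=[0,0,0,0,-0.02,-0.01,-0.3,0,0,0,0,-0.02,-0.01,1,0,0,0,0,-0.02,-0.01,1,0,0,0,0,-0.02,-0.01,1,0,0,0,0,-0.02,-0.01,1,0,0,0,0,-0.02,-0.5,1,0,0,0,0,-0.02,-1.5,1,0,0,0,0,-0.02,-2.5,1,0,0,0,0,-0.02,-3.2,1,0,0,0,0,-0.02,-3.2,1],
)

```text
time: 22.27
ee_pos: [0.47, -0.1695, 0.2634]
eef_rot: [0.639, 0.769, 0.003, 0.002]
ft_force: [1.0, 0.2, -0.2]
width: 0.0871
grip_force: 0.0
```

Run:
```python
from mv import *
D(); go([.36,.2,.28],tool(60))
```

```text
t 22.27 p [ 0.47   -0.1695  0.2634] F [ 1.   0.2 -0.2] w 0.0871 g 0.0 q [-0.88 -0.    1.17  1.8  -0.    1.33  0.47] yang 10.56 z [ 0.0071  0.0026 -1.    ]
deep-local mm [ 0.8 -1.2] z 263.4 Ftool [0.  1.  0.2] Tq [ 0.03 -0.06 -0.04]
row [0.086, 0.023, -9.887, 9.586, -1.006, -0.41] rows>= 9.3
```

Emit:
drive_tool(
  series=[0,0,-9.9,9.6,-1,-0.4,1,0,0,-9.9,9.6,-1,-0.4,1,0,0,-9.9,9.6,-1,-0.4,1,0,0,-9.9,9.6,-1,-0.4,1,0,0,-9.9,9.6,-1,-0.4,1,0,0,-9.9,9.6,-1,-0.4,1,0,0,-9.9,9.6,-1,-0.4,1,0,0,-9.9,9.6,-1,-0.4,1,0,0,-9.9,9.6,-1,-0.4,1,0,0,-9.9,9.6,-1,-0.4,1],
)

```text
time: 23.1
ee_pos: [0.3553, 0.2065, 0.2748]
eef_rot: [0.255, 0.967, 0.001, -0.001]
ft_force: [-0.1, -0.2, 0.1]
width: 0.0867
grip_force: 0.0
```

Run:
```python
from mv import *
S()
a=camera("top")[:,:,::-1];b=camera("side")[:,:,::-1]
cv2.imwrite("pics/top6.png",a);cv2.imwrite("pics/side6.png",b)
A=cv2.resize(a[195:245,310:380],(560,400),interpolation=2)[:, :400*560//560];B=cv2.resize(b[165:225,315:370],(550,600),interpolation=2)
o=np.zeros((600,800,3),np.uint8);o[:300,:400]=cv2.resize(A,(400,300));o[:,400:]=cv2.resize(B,(400,436),interpolation=2).repeat(1,0)[0:436].copy() if 0 else cv2.copyMakeBorder(cv2.resize(B,(400,436)),0,164,0,0,0)
cv2.imwrite("pics/fin.png",o)
g4,g6=cv2.imread("pics/top4.png").max(2),a.max(2)
for n,g in(("med",g4),("shal",g6)):
  for v in(222,226):
    L=g[v,316:332].astype(float);Rr=g[v-6,356:378].astype(float)
    print(n,v,316+np.interp(145,L[:9],range(9)), 356+np.interp(-145,-Rr,range(22)))
  for u in(340,346): 
    c=g[195:245,u].astype(float); print(n,u,195+np.interp(145,c[:20],range(20)),220+np.interp(-145,-c[25:],range(25)))
```

```text
t 23.1 p [0.3553 0.2065 0.2748] F [-0.1 -0.2  0.1] w 0.0867 g 0.0 q [-1.27 -0.24  0.55  1.96  0.12  1.39  0.3 ] yang 60.46 z [-8.0e-04  1.9e-03 -1.0e+00]
med 222 321.4142857142857 367.6
med 226 322.34567901234567 368.5042735042735
med 340 211.74747474747474 231.89772727272728
med 346 210.6822429906542 230.76851851851853
shal 222 322.46875 369.8787878787879
shal 226 322.74666666666667 370.7142857142857
shal 340 211.63366336633663 232.5047619047619
shal 346 210.53608247422682 231.21428571428572
```

View pics/fin.png

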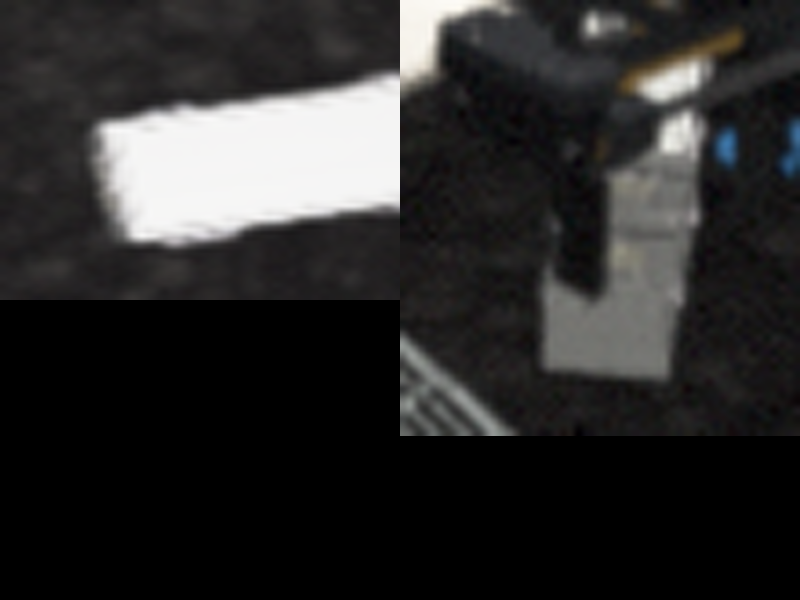

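Run:
```python
from mv import *
go(deep(0,.05,.19),tool(60)); print(deep(0,.05,0)-deep(0,-.05,0))
```

```text
row [0.001, -0.007, 0.078, -6.236, -5.757, 2.112] rows>= 8.4
[-0.01868945  0.098238    0.        ]
```

Emit:
drive_tool(
  series=[0,0,0,-6.24,-5.76,0.5,-1,0,0,0,-6.24,-5.76,0.5,-1,0,0,0,-6.24,-5.76,0.5,-1,0,0,0,-6.24,-5.76,0.5,-1,0,0,0,-6.24,-5.76,0.5,-1,0,0,0,-6.24,-5.76,0.8,-1,0,0,0,-6.24,-5.76,1.2,-1,0,0,0,-6.24,-5.76,1.6,-1,0,0,0,-6.24,-5.76,2.1,-1,0,0,0,-6.24,-5.76,2.1,-1],
)

```text
time: 24.03
ee_pos: [0.4587, -0.1256, 0.1895]
eef_rot: [0.26, 0.966, 0.001, 0.0]
ft_force: [0.2, 0.7, 0.7]
width: 0.0282
grip_force: 0.0
```

Run:
```python
from mv import *
D(); go(deep(0,.05,.155),tool(60)); go(deep(0,-.05,.19),tool(60))
```

```text
t 24.03 p [ 0.4587 -0.1256  0.1895] F [0.2 0.7 0.7] w 0.0282 g 0.0 q [-1.11  0.01  1.32  1.96 -0.01  1.18  1.26] yang 59.88 z [ 8.0e-04  2.6e-03 -1.0e+00]
deep-local mm [-2.1 44. ] z 189.5 Ftool [ 0.2  0.7 -0.7] Tq [-0.06  0.04 -0.01]
row [0.031, -0.007, -0.024, 0.058, 0.145, 0.862] rows>= 0.8
row [0.031, -0.007, -0.024, -1.578, -1.743, -0.019] rows>= 2.3
```

Emit:
drive_tool(
  series=[0,0,0,0.06,0.14,0.5,-1,0,0,0,0.06,0.14,0.7,-1,0,0,0,0.06,0.14,0.82,-1,0,0,0,0.06,0.14,0.88,-1,0,0,0,0.06,0.14,0.88,-1],
)

```text
time: 24.45
ee_pos: [0.4602, -0.1179, 0.1564]
eef_rot: [0.259, 0.966, 0.001, -0.0]
ft_force: [-3.1, 1.8, 6.9]
width: 0.0018
grip_force: 3.1
```

Run:
```python
from mv import *
D()
```

```text
t 24.45 p [ 0.4602 -0.1179  0.1564] F [-3.1  1.8  6.9] w 0.0018 g 3.1 q [-1.03  0.14  1.29  2.   -0.15  1.11  1.37] yang 60.0 z [-0.      0.0013 -1.    ]
deep-local mm [ 0.8 51.3] z 156.4 Ftool [ 3.5 -0.  -6.9] Tq [ 0.31  0.4  -0.  ]
```

Emit:
drive_tool(
  series=[0,0,0,0,0,-0.4,-1,0,0,0,-0.82,-0.94,-0.4,-1,0,0,0,-1.6,-1.88,-0.4,-1,0,0,0,-1.6,-1.88,-0.4,-1,0,0,0,-1.6,-1.88,-0.4,-1,0,0,0,-1.6,-1.88,-0.2,-1,0,0,0,-1.6,-1.88,-0.1,-1,0,0,0,-1.6,-1.88,0.01,-1,0,0,0,-1.6,-1.88,0.01,-1],
)

```text
time: 25.2
ee_pos: [0.4786, -0.2132, 0.1563]
eef_rot: [0.257, 0.966, 0.001, -0.0]
ft_force: [-7.9, -0.4, 22.9]
width: 0.0003
grip_force: 11.6
```

Run:
```python
from mv import *
D()
```

```text
t 25.2 p [ 0.4786 -0.2132  0.1563] F [-7.9 -0.4 22.9] w 0.0003 g 11.6 q [-0.66  0.34  1.17  1.88 -0.35  1.15  1.7 ] yang 60.18 z [ 6.0e-04  2.2e-03 -1.0e+00]
deep-local mm [  1.1 -45.7] z 156.3 Ftool [  6.7  -4.2 -22.9] Tq [0.94 1.59 0.03]
```

Both ends of the top lid read 134.3–134.4 mm against 134 expected, so the column is level and fully seated. I'll clear the arm and hand in.

Emit:
drive_tool(
  series=[0,0,0,0,0,-0.4,-1,0,0,0,0,0,-1,-1,0,0,0,0,0,-1.8,-1,0,0,0,0,0,-2,-1,0,0,0,0,0,-2,-1,0,0,0,0,0,-2,-1],
)

```text
time: 25.7
ee_pos: [0.4784, -0.212, 0.2341]
eef_rot: [0.257, 0.967, 0.002, -0.0]
ft_force: [-0.5, 0.2, -0.7]
width: 0.0
grip_force: 0.0
```

Run:
```python
from mv import *
D(); print(r.close_job())
```

```text
t 25.7 p [ 0.4784 -0.212   0.2341] F [-0.5  0.2 -0.7] w 0.0 g 0.0 q [-0.76  0.23  1.26  1.79 -0.23  1.29  1.6 ] yang 60.26 z [ 2.0e-04  3.2e-03 -1.0e+00]
deep-local mm [  1.1 -44.5] z 234.1 Ftool [ 0.5 -0.1  0.7] Tq [0.01 0.04 0.03]
the job is handed in; nothing more can be done
None
```

The deep lid is pressed shut and the medium and shallow cases are stacked on it. The top lid read level at about 134 mm at both ends, which is fully seated height. I handed the job in at about 26 s, but no verdict came back.

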